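Start the nutrient dosers in order

ROBOT

A 6-joint arm with a two-finger parallel gripper is mounted at the origin on the work surface. World frame = base frame: x ahead of the robot, y to its left, z up, the work surface at z = 0. Lengths are in m, angles in rad, forces in N, time in s.
With the tool pointing down it reaches from about 0.35 to 0.975 m from the base axis. Payload 4.9 kg.
Tool frame: the origin (TCP) lies between the finger pads; the fingertips stand 25 mm ahead of it and the grasp point (between the pads) lies 6 mm ahead of it; z points along the fingers, y is the line along which they close (so a half turn about z gives the same grasp; the last joint's range is limited). The gripper opens to 85 mm and grips with 20 to 120 N. Pads are 22 mm wide; open, the fingers measure 114 mm over their backs; the gripper's body (76 mm by 85 mm) begins 54 mm behind the grasp point. The pads swing forward as they close: fully open they stand 13 mm farther back than shut.
Start: joints at [-1.322, 0.053, 1.613, -0, 1.476, -0.119], TCP at [0.225, -0.583, 0.256] pointing down, gripper open.
Joint ranges: [-3.01, 3.01], [-1.01, 2.22], [0.06, 2.58], [-1.02, 4.17], [0.09, 2.62], [-3.14, 3.14]. Speed limits (rad/s): [2.57, 2.57, 3.14, 3.14, 3.14, 3.14].

INTERFACE

Orientations are given as a unit quaternion [w, x, y, z].
In Python, from plant import manip gives the robot as it stands.
- The arm moves only by the shell command python3 -m inch 'ROWS'. ROWS is JSON, a list of rows, each a list of 3 entries, a list of its own where there are three numbers: the shift along the tool's x, y, z in m, then the turn, a rotation vector about the tool's x, y, z in rad, then the opening, from 0 (shut) to 1 (fully open). A call has 1 to 8 rows; each row shifts and turns the commanded pose from where the row before left it, along the tool's axes as they then stand; what a row does not reach is not made up. A row lasts 1/10 s, in which the tool goes at most 50 mm and 8.59 degrees, less where a joint would pass 70% of its speed; a pose out of reach is approached as far as the arm can. A call with a gripper value outside its range is refused whole. The fingers move at their own pace and stop on an object; the grip force is fixed at half the most. Time passes only in rows, so rows that do not move let the fingers close. It gives the time, the measured TCP pose, the force, the opening and the grip force at its end, in the units of the state.
- manip.state(): the state, without advancing time (a new reading comes with each control period).
- manip.grab_frame(name): name is "scene" or "top"; returns (picture, depth): 420x560x3 uint8, red, green, blue; 420x560 float32, m along the optical axis (not along the pixel's ray), 0 where there is no reading.
- manip.camera_params(name): a dict with "camera_matrix" (3x3 intrinsics, pixels), "k1" (the pictures are not rectified: a ray, as slopes to the right and down, at radius r is drawn at 1 + k1 r^2 times it, then the intrinsics apply), "rvec" (rotation vector, rad) and "tvec" (3), from world to camera coordinates, as OpenCV has them. Camera axes: x right, y down, z forward; pixel columns grow to the right and rows downward; lengths in m; the calibration is good to about 2 mm. A picture is of the moment at which its call begins. camera_params takes no time and is no camera call.
- manip.job_done(): hands the job in; it is judged then, once.
Trained networks look in the newest picture that a camera, given by its name, has taken for a name from the list of things; names that differ only in an ending like _2 or _b are one class to them, and where a whole thing is asked for, a point or a joint stands for the part that bears it (a point fixed in the world has none). Each returns a list of dicts, best first, with "score" (0 to 1); they miss things now and then, are a little off and sometimes report something else, mostly with a low value. They report only what shows in the picture. A call takes as long as a camera call.
- manip.look_for(camera, label): "point" ([x, y, z] in m, in world coordinates, good to about 4 mm: the middle of the surface that is visible of it).
The state is a dict: "time": time; "joint_pos": joint angles; "joint_vel": joint speeds; "joint_efforts": joint torques, N m; "tool_pos": TCP position; "tool_rot": TCP orientation; "contact_force": force on the tool from outside, world axes, zero at the start; "ft_torque": the same for the moment, N m; "gripper_width": opening from 0.0 (shut) to 1.0 (fully open); "grasp_force": force on a finger pad.
Only numpy, scipy, OpenCV 4.12 (cv2) and the standard library are available. Lean on these libraries where they do the work, as an engineer would, in place of code of your own. Each camera call takes 0.05 s, during which the arm holds its last target. There are 200 camera calls.

TASK

Switch on the nutrient dosing pumps on the seedling bench in mixing order: using only the fingertips, press the blue button fully in, then the orange one, then the green one, each gently. Leave the white rinse button out, and do not lift, shove or tip the pump units or disturb the bottle, jar, pot and can standing among them.

Things in the scene. Friction and masses are not known exactly. Their poses are not given: they have to be found in the camera images.
- blue_pump: loose dosing pump unit with blue band and blue button cap: grey box 100 x 90 mm in plan on rubber feet, its flat top at 72 mm, about 0.8 kg, a round black pump head (54 mm) sticking out 19 mm on its own +x side; origin at centre of its underside, z up
- blue_top (a point): centre of the top face of the blue button cap (flat disc 38 mm diameter), which sits in the middle of the unit's top in a black collar; 97 mm above the bench when out, 87 mm when fully in; z up; moves down with the cap
- blue_button (a joint): travel of the blue button, pressed straight down: 0 = out (as found), 0.010 m = fully in against its stop. No spring: it stays wherever it is pushed to and resists moving with about 4 N, then meets its stop at 0.010; the black collar around it is sprung and gives way under more than about 9 N (1.5 N/mm, up to 10 mm more) and springs back
- orange_pump: loose dosing pump unit with orange band and orange button cap: grey box 100 x 90 mm in plan on rubber feet, its flat top at 72 mm, about 0.8 kg, a round black pump head (54 mm) sticking out 19 mm on its own +x side; origin at centre of its underside, z up
- orange_top (a point): centre of the top face of the orange button cap (flat disc 38 mm diameter), which sits in the middle of the unit's top in a black collar; 97 mm above the bench when out, 87 mm when fully in; z up; moves down with the cap
- orange_button (a joint): travel of the orange button, pressed straight down: 0 = out (as found), 0.010 m = fully in against its stop. No spring: it stays wherever it is pushed to and resists moving with about 4 N, then meets its stop at 0.010; the black collar around it is sprung and gives way under more than about 9 N (1.5 N/mm, up to 10 mm more) and springs back
- green_pump: loose dosing pump unit with green band and green button cap: grey box 100 x 90 mm in plan on rubber feet, its flat top at 72 mm, about 0.8 kg, a round black pump head (54 mm) sticking out 19 mm on its own +x side; origin at centre of its underside, z up
- green_top (a point): centre of the top face of the green button cap (flat disc 38 mm diameter), which sits in the middle of the unit's top in a black collar; 97 mm above the bench when out, 87 mm when fully in; z up; moves down with the cap
- green_button (a joint): travel of the green button, pressed straight down: 0 = out (as found), 0.010 m = fully in against its stop. No spring: it stays wherever it is pushed to and resists moving with about 4 N, then meets its stop at 0.010; the black collar around it is sprung and gives way under more than about 9 N (1.5 N/mm, up to 10 mm more) and springs back
- white_pump: loose dosing pump unit with white band and white button cap: grey box 100 x 90 mm in plan on rubber feet, its flat top at 72 mm, about 0.8 kg, a round black pump head (54 mm) sticking out 19 mm on its own +x side; origin at centre of its underside, z up
- white_top (a point): centre of the top face of the white button cap (flat disc 38 mm diameter), which sits in the middle of the unit's top in a black collar; 97 mm above the bench when out, 87 mm when fully in; z up; moves down with the cap
- white_button (a joint): travel of the white button, pressed straight down: 0 = out (as found), 0.010 m = fully in against its stop. No spring: it stays wherever it is pushed to and resists moving with about 4 N, then meets its stop at 0.010; the black collar around it is sprung and gives way under more than about 9 N (1.5 N/mm, up to 10 mm more) and springs back
- bottle: loose bystander: amber glass bottle with black cap, 48 mm diameter, 125 mm tall; origin at centre of its underside, z up
- jar: loose bystander: white jar with red cap, 56 mm diameter, 75 mm tall; origin at centre of its underside, z up
- pot: loose bystander: small empty terracotta-coloured pot, 60 mm across the rim, 60 mm tall; origin at centre of its underside, z up
- can: loose bystander: steel can with yellow label, 56 mm diameter, 80 mm tall; origin at centre of its underside, z up

How it is judged:
By the outcome, as a careful person would: the job done as asked, in the order asked, and still so for the second after the job is handed in, with the robot touching nothing.
It also fails if it takes over 51 s, if anything falls off the work surface, if the arm or the gripper's body presses on something with over 40 N, if the wrist force passes 120 N, or if a joint passes its speed limit or range.

## Working session

There is one attempt and no reset: what is moved stays moved. The work goes in short steps, Python scripts to look and compute and a shell command to move; the robot and the scene stay as the last step left them, time stands still between calls to the robot, and variables do not carry over. Pictures are saved under pics/ and viewed, at most 10 in all, crops included, and the job is handed in when it is done.

```bash
mkdir -p pics; ls; python3 - <<'E'
from plant import manip
import cv2
for n in ("scene","top"):
    p,d=manip.grab_frame(n); cv2.imwrite(f"pics/{n}0.png",p[:,:,::-1])
    import numpy as np; np.save(f"pics/{n}0d.npy",d)
print(manip.camera_params("top"),manip.state())
E
```

```text
pics
{'camera_matrix': array([[381.69604356,   0.        , 279.92656916],
       [  0.        , 381.69604356, 213.09471126],
       [  0.        ,   0.        ,   1.        ]]), 'k1': -0.018789190634447672, 'rvec': array([ 2.13438346, -2.14038074,  0.1277518 ]), 'tvec': array([0.00473651, 0.54436118, 0.71806305])} {'time': 0.1, 'joint_pos': array([-1.32203228e+00,  5.32823853e-02,  1.61418196e+00,  1.27401517e-05,
        1.47599770e+00, -1.18978838e-01]), 'joint_vel': array([ 5.46539850e-04, -1.07559487e-03, -1.87947306e-03, -4.08296450e-04,
        9.40361234e-04, -4.36986790e-05]), 'joint_efforts': array([-9.80751292e-05, -3.94906819e+01, -3.71362817e+01, -1.10682315e-04,
        3.93336915e-03,  4.97916332e-06]), 'tool_pos': array([ 0.22457898, -0.58269294,  0.25517606]), 'tool_rot': array([-9.33140752e-04,  9.83142901e-01,  1.82836439e-01, -5.42847943e-05]), 'contact_force': array([1.00544069, 0.48556555, 0.31475541]), 'ft_torque': array([ 0.03905698,  0.00381113, -0.0317163 ]), 'grasp_force': 0.0, 'gripper_width': 0.994856535107341}
```

View pics/top0.png

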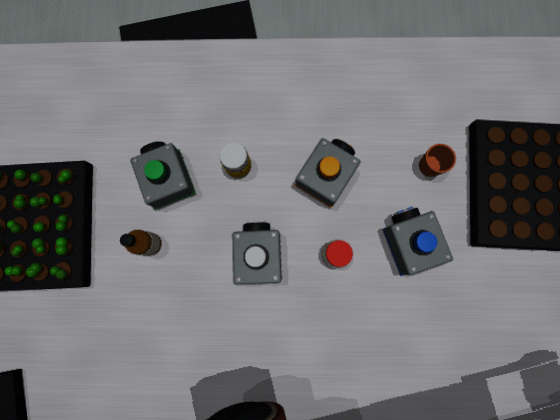

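View pics/scene0.png

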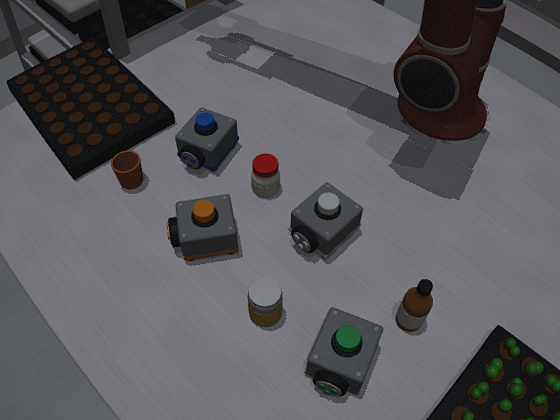

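The top view shows the blue cap at (425,242), orange (330,167), green (154,170) and white (255,257). The scene view shows the same layout with all the caps out. Next I'll measure the caps.

```bash
cat > h.py <<'E'
import numpy as np, cv2
from plant import manip
from scipy.spatial.transform import Rotation as R
def world(cam,u,v,z):
    "intersect pixel ray with plane z"
    c=manip.camera_params(cam); K=c["camera_matrix"]
    n=cv2.undistortPoints(np.array([[[u,v]]],float),K,np.array([c["k1"],0,0,0]))[0,0]
    M=cv2.Rodrigues(c["rvec"])[0]; o=-M.T@c["tvec"]; r=M.T@np.array([*n,1])
    return o+r*(z-o[2])/r[2], o, r
SEED={"top":dict(blue=(425,242),orange=(330,167),green=(154,170),white=(255,257)),
"scene":dict(blue=(205,120),orange=(204,209),green=(348,337),white=(328,204))}
HUE=dict(blue=(105,130),orange=(8,22),green=(50,80))
def cap(cam,p,d,name,z=.097):
    u,v=SEED[cam][name]; h=cv2.cvtColor(p,cv2.COLOR_RGB2HSV)
    if name=="white": m=(h[...,2]>140)&(h[...,1]<50)
    else: lo,hi=HUE[name]; m=(h[...,0]>=lo)&(h[...,0]<=hi)&(h[...,1]>120)&(h[...,2]>60)
    w=np.zeros_like(m); w[v-18:v+18,u-18:u+18]=1; m&=w
    # keep top face only, by depth-derived height
    ys,xs=np.nonzero(m); pts=[]
    for x,y in zip(xs,ys):
        if d[y,x]>0:
            _,o,r=world(cam,x,y,0); pts.append([*(o+r*d[y,x]),x,y])
    pts=np.array(pts); zt=np.percentile(pts[:,2],75); k=abs(pts[:,2]-zt)<.005; q=pts[k]
    uv=(q[:,3:].min(0)+q[:,3:].max(0))/2
    return world(cam,*uv,z)[0][:2].round(4), uv, round(float(np.median(q[:,2])),4), len(q), np.ptp(q[:,:2],axis=0).round(3)
E
python3 - <<'E'
from h import *
for cam in ("top","scene"):
    p=cv2.imread(f"pics/{cam}0.png")[:,:,::-1].copy(); d=np.load(f"pics/{cam}0d.npy")
    for n in SEED[cam]: print(cam,n,*cap(cam,p,d,n))
for n in ("blue","orange","green"):
    print(n,[(np.round(r["point"],3),round(r["score"],2)) for r in manip.look_for("top",n+"_top")][:2])
s=manip.state(); print(R.from_quat(np.roll(s["tool_rot"],-1)).as_matrix().round(4))
E
```

```text
top blue [ 0.4833 -0.2617] [426.5 241.5] 0.0966 322 [0.034 0.035]
top orange [ 0.624  -0.0903] [329.5 166. ] 0.0967 305 [0.036 0.036]
top green [0.6207 0.2393] [153.5 169. ] 0.0968 285 [0.035 0.038]
top white [0.4581 0.0469] [255. 256.] 0.0968 290 [0.032 0.033]
scene blue [ 0.4886 -0.2584] [204.5 119. ] 0.0956 190 [0.036 0.038]
scene orange [ 0.6298 -0.0869] [203. 209.] 0.0962 297 [0.036 0.038]
scene green [0.6233 0.2402] [348. 336.] 0.0964 443 [0.036 0.036]
scene white [0.4623 0.0486] [328. 201.] 0.0956 15 [0.031 0.032]
blue [(array([ 0.485, -0.26 ,  0.098]), 0.74)]
orange [(array([ 0.624, -0.088,  0.094]), 0.85)]
green [(array([0.619, 0.232, 0.09 ]), 0.78)]
[[ 9.331e-01  3.596e-01 -2.000e-04]
 [ 3.596e-01 -9.331e-01  9.000e-04]
 [ 1.000e-04 -1.000e-03 -1.000e+00]]
```

```bash
python3 -m inch '[[[0.036,-0.0207,0],[0,0,0],0],[[0.036,-0.0207,0],[0,0,0],0],[[0.036,-0.0207,0],[0,0,0],0],[[0.036,-0.0207,0],[0,0,0],0],[[0.036,-0.0207,0],[0,0,0],0],[[0.036,-0.0207,0],[0,0,0],0],[[0.036,-0.0207,0],[0,0,0],0],[[0.036,-0.0207,0],[0,0,0],0]]'
python3 -m inch '[[[0.036,-0.0207,0],[0,0,0],0],[[0.036,-0.0207,0],[0,0,0],0],[[0,0,0.03],[0,0,0],0],[[0,0,0.03],[0,0,0],0],[[0,0,0.03],[0,0,0],0],[[0,0,0],[0,0,0],0],[[0,0,0],[0,0,0],0],[[0,0,0],[0,0,0],0]]'
```

```text
time: 1.05
tool_pos: [0.4347, -0.3236, 0.2564]
tool_rot: [0.0, 0.983, 0.183, 0.0]
contact_force: [1.2, -0.3, 0.6]
gripper_width: -0.0
grasp_force: 0.0
time: 1.85
tool_pos: [0.4872, -0.2614, 0.1686]
tool_rot: [0.001, 0.983, 0.183, 0.001]
contact_force: [0.6, -1.0, 0.4]
gripper_width: 0.003
grasp_force: 0.0
```

```bash
python3 - <<'E'
from h import *
a=[cv2.resize(manip.grab_frame(c)[0][y-80:y+80,x-80:x+80,::-1],None,fx=2.5,fy=2.5) for c,x,y in(("scene",205,110),("top",425,242))]
cv2.imwrite("pics/b1.png",np.hstack(a))
print(manip.state()["tool_pos"])
E
```

```text
[ 0.48722638 -0.26147169  0.16874325]
```

View pics/b1.png

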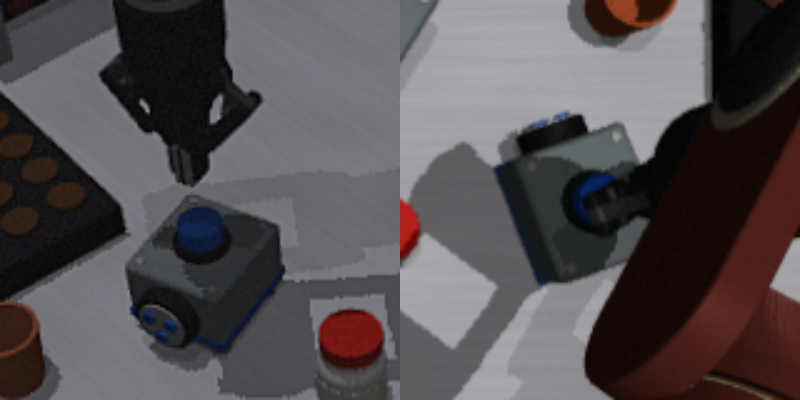

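The shut fingertips are above the blue cap: tip at about (187,183) in the left crop, cap at (200,225). I'll descend in small steps.

```bash
python3 -m inch '[[[0,0,0.02],[0,0,0],0],[[0,0,0.015],[0,0,0],0],[[0,0,0.003],[0,0,0],0],[[0,0,0.003],[0,0,0],0],[[0,0,0],[0,0,0],0],[[0,0,0],[0,0,0],0]]'
python3 -m inch '[[[0,0,0.002],[0,0,0],0],[[0,0,0.002],[0,0,0],0],[[0,0,0.002],[0,0,0],0],[[0,0,0],[0,0,0],0]]'
python3 -m inch '[[[0,0,0.002],[0,0,0],0],[[0,0,0],[0,0,0],0],[[0,0,0],[0,0,0],0]]'
```

```text
time: 2.55
tool_pos: [0.4866, -0.2609, 0.126]
tool_rot: [0.0, 0.983, 0.183, 0.0]
contact_force: [-0.8, 0.1, 0.4]
gripper_width: 0.002
grasp_force: 0.0
time: 2.95
tool_pos: [0.4865, -0.2608, 0.1198]
tool_rot: [0.0, 0.983, 0.183, 0.0]
contact_force: [0.2, -0.5, 2.9]
gripper_width: -0.0
grasp_force: 1.4
time: 3.25
tool_pos: [0.4865, -0.2608, 0.1175]
tool_rot: [0.0, 0.983, 0.183, 0.0]
contact_force: [0.5, -0.3, 3.4]
gripper_width: -0.004
grasp_force: 1.6
```

```bash
python3 -m inch '[[[0,0,0.0015],[0,0,0],0],[[0,0,0.0015],[0,0,0],0],[[0,0,0.0015],[0,0,0],0],[[0,0,0],[0,0,0],0]]'
python3 -m inch '[[[0,0,0.001],[0,0,0],0],[[0,0,0],[0,0,0],0],[[0,0,0],[0,0,0],0]]'
python3 -m inch '[[[0,0,0.001],[0,0,0],0],[[0,0,0],[0,0,0],0],[[0,0,0],[0,0,0],0]]'
```

```text
time: 3.65
tool_pos: [0.4865, -0.2608, 0.1127]
tool_rot: [0.0, 0.983, 0.183, 0.0]
contact_force: [2.2, -1.0, 2.8]
gripper_width: 0.003
grasp_force: 1.3
time: 3.95
tool_pos: [0.4865, -0.2608, 0.112]
tool_rot: [0.0, 0.983, 0.183, 0.0]
contact_force: [1.7, -1.5, 4.4]
gripper_width: 0.002
grasp_force: 2.1
time: 4.25
tool_pos: [0.4866, -0.2608, 0.1119]
tool_rot: [0.0, 0.983, 0.183, 0.0]
contact_force: [-0.3, -0.1, 8.2]
gripper_width: -0.001
grasp_force: 4.3
```

```bash
python3 -m inch '[[[0,0,0.001],[0,0,0],0],[[0,0,0],[0,0,0],0],[[0,0,0],[0,0,0],0]]'
python3 -m inch '[[[0,0,-0.005],[0,0,0],0],[[0,0,-0.02],[0,0,0],0],[[0,0,-0.04],[0,0,0],0],[[0,0,-0.05],[0,0,0],0],[[0,0,0],[0,0,0],0],[[0,0,0],[0,0,0],0]]'
python3 -c "
from h import *
s=manip.state();M=R.from_quat(np.roll(s['tool_rot'],-1)).as_matrix()
for t in [(.627,-.0885),(.622,.240)]: print(M.T@(np.array([*t,s['tool_pos'][2]])-s['tool_pos']))"
```

```text
time: 4.55
tool_pos: [0.4866, -0.2608, 0.1111]
tool_rot: [0.0, 0.983, 0.183, 0.0]
contact_force: [-1.3, 1.3, 9.0]
gripper_width: -0.001
grasp_force: 4.9
time: 5.15
tool_pos: [0.4861, -0.2606, 0.2254]
tool_rot: [0.0, 0.983, 0.183, 0.0]
contact_force: [0.5, -0.4, -1.6]
gripper_width: 0.001
grasp_force: 0.0
[ 1.93302226e-01 -1.09901086e-01 -8.80394504e-06]
[ 3.06750342e-01 -4.18230065e-01 -1.33674195e-04]
```

```bash
python3 -m inch '[[[0.0387,-0.022,0],[0,0,0],0],[[0.0387,-0.022,0],[0,0,0],0],[[0.0387,-0.022,0],[0,0,0],0],[[0.0387,-0.022,0],[0,0,0],0],[[0.0385,-0.022,0],[0,0,0],0],[[0,0,0],[0,0,0],0],[[0,0,0],[0,0,0],0]]'
python3 -m inch '[[[0,0,0.04],[0,0,0],0],[[0,0,0.03],[0,0,0],0],[[0,0,0.02],[0,0,0],0],[[0,0,0.006],[0,0,0],0],[[0,0,0],[0,0,0],0],[[0,0,0],[0,0,0],0]]'
python3 - <<'E'
from h import *
f=[manip.grab_frame(c) for c in ("scene","top")]
print(cap("scene",*f[0],"blue",.087))
a=[cv2.resize(f[i][0][y-80:y+80,x-80:x+80,::-1],None,fx=2.5,fy=2.5) for i,x,y in((0,204,190),(1,330,167))]
cv2.imwrite("pics/o1.png",np.hstack(a))
E
```

```text
time: 5.85
tool_pos: [0.6258, -0.0872, 0.2213]
tool_rot: [-0.001, 0.983, 0.184, -0.003]
contact_force: [0.1, -0.2, 1.0]
gripper_width: 0.002
grasp_force: 0.0
time: 6.45
tool_pos: [0.6273, -0.0892, 0.1298]
tool_rot: [0.0, 0.983, 0.182, 0.001]
contact_force: [-0.4, 0.1, 0.4]
gripper_width: -0.001
grasp_force: 0.0Traceback (most recent call last):
  File "<stdin>", line 3, in <module>
  File "h.py", line 23, in cap
    pts=np.array(pts); zt=np.percentile(pts[:,2],75); k=abs(pts[:,2]-zt)<.005; q=pts[k]
                                        ~~~^^^^^
IndexError: too many indices for array: array is 1-dimensional, but 2 were indexed
```

The arm probably hides the blue cap from here. I'll press orange, since the pose is on target.

```bash
python3 -m inch '[[[0,0,0.003],[0,0,0],0],[[0,0,0.003],[0,0,0],0],[[0,0,0.002],[0,0,0],0],[[0,0,0.002],[0,0,0],0],[[0,0,0],[0,0,0],0]]'
python3 -m inch '[[[0,0,0.002],[0,0,0],0],[[0,0,0.002],[0,0,0],0],[[0,0,0.002],[0,0,0],0],[[0,0,0],[0,0,0],0],[[0,0,0],[0,0,0],0]]'
python3 -m inch '[[[0,0,0.001],[0,0,0],0],[[0,0,0],[0,0,0],0],[[0,0,0],[0,0,0],0]]'
```

```text
time: 7.05
tool_pos: [0.6273, -0.0884, 0.1191]
tool_rot: [0.0, 0.983, 0.183, 0.0]
contact_force: [-1.8, 1.1, 3.5]
gripper_width: -0.001
grasp_force: 1.5
time: 7.55
tool_pos: [0.6272, -0.0885, 0.1125]
tool_rot: [0.0, 0.983, 0.183, 0.0]
contact_force: [0.9, 0.1, 2.4]
gripper_width: 0.001
grasp_force: 0.8
time: 7.85
tool_pos: [0.6272, -0.0885, 0.112]
tool_rot: [0.0, 0.983, 0.183, 0.0]
contact_force: [0.5, 0.0, 4.3]
gripper_width: -0.002
grasp_force: 2.0
```

```bash
python3 -m inch '[[[0,0,0.001],[0,0,0],0],[[0,0,0],[0,0,0],0],[[0,0,0],[0,0,0],0]]'
python3 -m inch '[[[0,0,0.001],[0,0,0],0],[[0,0,0],[0,0,0],0],[[0,0,0],[0,0,0],0]]'
```

```text
time: 8.15
tool_pos: [0.6273, -0.0885, 0.112]
tool_rot: [0.0, 0.983, 0.183, 0.0]
contact_force: [-2.4, -0.2, 7.5]
gripper_width: -0.001
grasp_force: 4.1
time: 8.45
tool_pos: [0.6274, -0.0885, 0.1113]
tool_rot: [0.0, 0.983, 0.183, 0.0]
contact_force: [-3.3, 0.6, 9.5]
gripper_width: -0.002
grasp_force: 4.8
```

```bash
python3 -m inch '[[[0,0,-0.005],[0,0,0],0],[[0,0,-0.02],[0,0,0],0],[[0,0,-0.04],[0,0,0],0],[[0,0,-0.05],[0,0,0],0],[[0,0,0],[0,0,0],0],[[0,0,0],[0,0,0],0]]'
python3 -m inch '[[[0.01415,-0.03855,0],[0,0,0],0],[[0.01415,-0.03855,0],[0,0,0],0],[[0.01415,-0.03855,0],[0,0,0],0],[[0.01415,-0.03855,0],[0,0,0],0],[[0.01415,-0.03855,0],[0,0,0],0],[[0.01415,-0.03855,0],[0,0,0],0],[[0.01415,-0.03855,0],[0,0,0],0],[[0.01415,-0.03855,0],[0,0,0],0]]'
python3 -m inch '[[[0,0,0],[0,0,0],0],[[0,0,0.03],[0,0,0],0],[[0,0,0.03],[0,0,0],0],[[0,0,0.02],[0,0,0],0],[[0,0,0.012],[0,0,0],0],[[0,0,0],[0,0,0],0],[[0,0,0],[0,0,0],0]]'
python3 - <<'E'
from h import *
f=[manip.grab_frame(c) for c in ("scene","top")]
for i,c in enumerate(("scene","top")):
  for n in ("blue","orange"):
    try: print(c,n,cap(c,*f[i],n,.087))
    except Exception as e: print(c,n,"hidden")
a=[cv2.resize(f[i][0],None,fx=.7,fy=.7)[:,:,::-1] for i in (0,1)]
cv2.imwrite("pics/g1.png",np.hstack(a))
E
```

```text
time: 9.05
tool_pos: [0.6275, -0.0886, 0.2262]
tool_rot: [0.001, 0.983, 0.183, 0.001]
contact_force: [-0.6, 0.3, -1.0]
gripper_width: 0.002
grasp_force: 0.0
time: 9.85
tool_pos: [0.6201, 0.2413, 0.2213]
tool_rot: [0.0, 0.983, 0.183, -0.003]
contact_force: [0.3, 1.0, 0.0]
gripper_width: -0.001
grasp_force: 0.0
time: 10.55
tool_pos: [0.6218, 0.2397, 0.1327]
tool_rot: [0.0, 0.983, 0.183, -0.0]
contact_force: [0.7, 0.2, 0.4]
gripper_width: 0.004
grasp_force: 0.0
scene blue (array([ 0.489 , -0.2595]), array([204.5, 122.5]), 0.0856, 194, array([0.037, 0.037]))
scene orange (array([ 0.6301, -0.087 ]), array([203.5, 212.5]), 0.0862, 299, array([0.038, 0.037]))
top blue (array([ 0.483 , -0.2617]), array([424.5, 242. ]), 0.0867, 312, array([0.033, 0.035]))
top orange (array([ 0.6238, -0.0894]), array([328.5, 167.5]), 0.0867, 300, array([0.037, 0.036]))
```

View pics/g1.png

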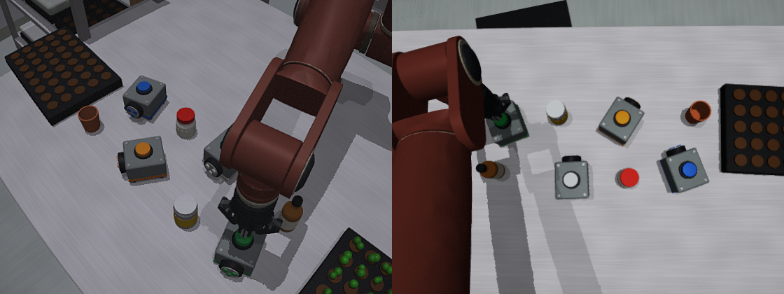

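Blue and orange both read 10 mm down and the units haven't moved. The fingertips are at about (243,232) in the left half, over the green cap.

```bash
python3 -m inch '[[[0,0,0.004],[0,0,0],0],[[0,0,0.004],[0,0,0],0],[[0,0,0.003],[0,0,0],0],[[0,0,0.002],[0,0,0],0],[[0,0,0],[0,0,0],0]]'
python3 -m inch '[[[0,0,0.002],[0,0,0],0],[[0,0,0.002],[0,0,0],0],[[0,0,0.002],[0,0,0],0],[[0,0,0],[0,0,0],0],[[0,0,0],[0,0,0],0]]'
python3 -m inch '[[[0,0,0.0015],[0,0,0],0],[[0,0,0],[0,0,0],0],[[0,0,0],[0,0,0],0]]'
```

```text
time: 11.15
tool_pos: [0.6219, 0.2401, 0.12]
tool_rot: [0.0, 0.983, 0.183, 0.0]
contact_force: [-0.4, -0.1, 2.3]
gripper_width: 0.002
grasp_force: 1.0
time: 11.65
tool_pos: [0.6218, 0.2401, 0.1136]
tool_rot: [-0.0, 0.983, 0.183, 0.0]
contact_force: [-0.2, -0.4, 2.4]
gripper_width: 0.001
grasp_force: 1.1
time: 11.95
tool_pos: [0.6218, 0.24, 0.1122]
tool_rot: [-0.0, 0.983, 0.183, 0.0]
contact_force: [0.5, -0.3, 3.5]
gripper_width: -0.002
grasp_force: 1.3
```

```bash
python3 -m inch '[[[0,0,0.001],[0,0,0],0],[[0,0,0],[0,0,0],0],[[0,0,0],[0,0,0],0]]'
python3 -m inch '[[[0,0,0.001],[0,0,0],0],[[0,0,0],[0,0,0],0],[[0,0,0],[0,0,0],0]]'
```

```text
time: 12.25
tool_pos: [0.6219, 0.2401, 0.112]
tool_rot: [0.0, 0.983, 0.183, 0.0]
contact_force: [-1.5, 0.5, 6.5]
gripper_width: -0.003
grasp_force: 3.0
time: 12.55
tool_pos: [0.622, 0.2401, 0.1118]
tool_rot: [0.0, 0.983, 0.183, 0.0]
contact_force: [-2.7, -1.5, 9.5]
gripper_width: 0.001
grasp_force: 4.4
```

```bash
python3 -m inch '[[[0,0,-0.005],[0,0,0],0],[[0,0,-0.02],[0,0,0],0],[[0,0,-0.04],[0,0,0],0],[[0,0,-0.05],[0,0,0],0],[[0,0,-0.05],[0,0,0],0],[[0,0,-0.03],[0,0,0],0],[[0,0,0],[0,0,0],0]]'
python3 -m inch '[[[-0.04,0,0],[0,0,0],0],[[-0.04,0,0],[0,0,0],0],[[-0.04,0,0],[0,0,0],0],[[-0.04,0,0],[0,0,0],0],[[0,0,0],[0,0,0],0],[[0,0,0],[0,0,0],0]]'
python3 - <<'E'
from h import *
f=[manip.grab_frame(c) for c in ("scene","top")]
for i,c in enumerate(("scene","top")):
  for n in ("blue","orange","green","white"):
    try: print(c,n,cap(c,*f[i],n,.097 if n=="white" else .087))
    except Exception as e: print(c,n,"hidden")
a=[cv2.resize(f[i][0],None,fx=.7,fy=.7)[:,:,::-1] for i in (0,1)]
cv2.imwrite("pics/e1.png",np.hstack(a))
E
```

```text
time: 13.25
tool_pos: [0.6239, 0.2406, 0.3125]
tool_rot: [-0.0, 0.983, 0.183, 0.006]
contact_force: [-0.2, 0.8, 0.7]
gripper_width: 0.003
grasp_force: 0.0
time: 13.85
tool_pos: [0.4717, 0.1823, 0.3038]
tool_rot: [0.0, 0.983, 0.183, -0.001]
contact_force: [0.8, 0.8, 0.4]
gripper_width: 0.005
grasp_force: 0.0
scene blue (array([ 0.489 , -0.2595]), array([204.5, 122.5]), 0.0855, 188, array([0.035, 0.037]))
scene orange (array([ 0.6301, -0.087 ]), array([203.5, 212.5]), 0.0862, 307, array([0.037, 0.037]))
scene green (array([0.6239, 0.2404]), array([347., 339.]), 0.0863, 441, array([0.036, 0.036]))
scene white (array([0.4681, 0.0386]), array([321.5, 199.5]), 0.0961, 34, array([0.019, 0.014]))
top blue (array([ 0.483 , -0.2617]), array([424.5, 242. ]), 0.0866, 314, array([0.033, 0.036]))
top orange (array([ 0.6238, -0.0894]), array([328.5, 167.5]), 0.0867, 301, array([0.037, 0.036]))
top green (array([0.6195, 0.2389]), array([155.5, 171. ]), 0.0867, 286, array([0.036, 0.038]))
top white (array([0.4581, 0.0469]), array([255., 256.]), 0.0967, 297, array([0.032, 0.033]))
```

View pics/e1.png

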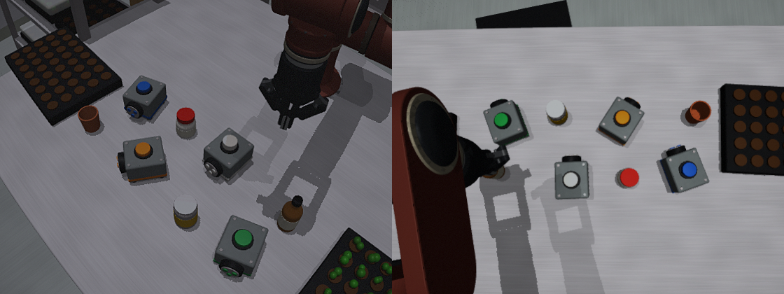

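All three caps are fully in: green (243,239), orange (143,150) and blue (144,88) in the left half. White is still out, and the bottle, jar, pot and can are all standing where they were.

```bash
python3 -c "
from plant import manip
print(manip.job_done())"
```

```text
the job is handed in; nothing more can be done
None
```

I pressed the blue, orange and green buttons fully in, in that order, at no more than about 10 N each; white is still out, nothing else visibly moved, and I handed the job in at about 14 s.

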